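Set the test code on a thumbwheel bank and throw the starter switch

TASK

Set the three big thumbwheels held in the bench clamp to 4-2-5, reading from the robot's left to its right, so that the blue four-dot face, then the red two-dot face, then the green five-dot face point straight up. Only then throw the chrome-knobbed switch fully over, away from the robot. Leave the brass compass bowl, the green jewel lamp and the ivory toggle where they are.

Things in the scene. Friction and masses are not known exactly. Their poses are not given: they have to be found in the camera images.
- bank: thumbwheel bank in a cast clamp, fixed. Origin: centre of its underside; x across the wheels (away from the robot), y along the axle to the robot's left, z up. Grey housing 130 (x) by 190 (y), top 50 mm high; clamp to 120 mm at +-y (screw handle to 142 at -y), 75 at +-x. Wheels at y = 50, 0, -50 stand half out; bearers at y = +-80 are 79 mm high; discs of radius 26 between wheels
- wheel_left (a joint): left (y = +50 mm) thumbwheel's angle, rad; must show 4 dots (blue). Grows as its top is pushed along the bank's +x. Face with n dots is straight up at (n-1)*1.0472 (1 white, 2 red, 3 yellow, 4 blue, 5 green, 6 black); end stops at -0.25 and 5.5. No click stops: friction (0.05 N m, about 1.2 N at a lug) holds it where it is left
- wheel_mid (a joint): middle thumbwheel's angle, rad; must show 2 dots (red). Grows as its top is pushed along the bank's +x. Face with n dots is straight up at (n-1)*1.0472 (1 white, 2 red, 3 yellow, 4 blue, 5 green, 6 black); end stops at -0.25 and 5.5. No click stops: friction (0.05 N m, about 1.2 N at a lug) holds it where it is left
- wheel_right (a joint): right (y = -50 mm) thumbwheel's angle, rad; must show 5 dots (green). Grows as its top is pushed along the bank's +x. Face with n dots is straight up at (n-1)*1.0472 (1 white, 2 red, 3 yellow, 4 blue, 5 green, 6 black); end stops at -0.25 and 5.5. No click stops: friction (0.05 N m, about 1.2 N at a lug) holds it where it is left
- axle_left (a point): centre of the left wheel, on the axle, 62 mm above the bench, not turning with it. The wheel is a six-sided drum 24 mm wide, its faces 28 mm from the axle, with a brass lug at each edge between faces: 6 mm thick, 18 mm wide, its end 45 mm from the axle. With a face up, the two lugs beside it stand 30 degrees either side of vertical
- axle_mid (a point): centre of the middle wheel, on the axle, 62 mm above the bench, not turning with it. The wheel is a six-sided drum 24 mm wide, its faces 28 mm from the axle, with a brass lug at each edge between faces: 6 mm thick, 18 mm wide, its end 45 mm from the axle. With a face up, the two lugs beside it stand 30 degrees either side of vertical
- axle_right (a point): centre of the right wheel, on the axle, 62 mm above the bench, not turning with it. The wheel is a six-sided drum 24 mm wide, its faces 28 mm from the axle, with a brass lug at each edge between faces: 6 mm thick, 18 mm wide, its end 45 mm from the axle. With a face up, the two lugs beside it stand 30 degrees either side of vertical
- switch_base: fixed black box of the starter switch, 70 (x) by 50 (y) by 25 mm, origin: centre of its underside on the bench; x is the way the lever is thrown (roughly away from the robot), z up. To the left or the right of the bank
- switch (a joint): switch lever's angle, rad: 0 = leaning 0.5 rad towards the robot (its start), 1.0 = fully over, leaning 0.5 rad away; hinge 22 mm above the base's origin, along the base's y. Stays where it is left (friction 0.06 N m)
- switch_tip (a point): centre of the 26 mm chrome ball on the lever's end, 80 mm from the hinge on a 10 mm rod; at both ends of its swing it stands 92 mm above the bench, 38 mm either side of the base's middle
- compass: brass compass bowl, 110 mm diameter, 50 mm high, loose, origin: centre of its underside; not to be moved
- jewel: green glass indicator jewel on a chrome collar, 32 mm diameter, 24 mm high, loose, origin: centre of its underside; not to be moved
- toggle: cracked ivory bakelite toggle switch, 50 by 34 by 51 mm high, loose, origin: centre of its underside; not to be moved
Not all that is in view belongs to the job. What is shaped like the switch_base but pink is not meant.

How it is judged:
On the way, in this order (a step that is already met when the one before it is completed fails the run):
1. all three wheels show the code with the switch not yet thrown (value of joint wheel_left between 2.972 and 3.312 rad and value of joint wheel_mid between 0.877 and 1.217 rad and value of joint wheel_right between 4.019 and 4.359 rad and value of joint switch below 0.5 rad), for 0.2 s.
2. the switch is thrown fully over (value of joint switch above 0.88 rad), for 0.2 s.
At the end, for the whole second after the job is handed in: The wheels show 4, 2 and 5 from left to right, each within 0.17 rad (10 degrees) of straight up (joints 3.142, 1.047, 4.189), the switch lever is at 0.88 rad or more of its 1.0 rad, and all four are at rest (value of joint wheel_left between 2.972 and 3.312 rad and value of joint wheel_mid between 0.877 and 1.217 rad and value of joint wheel_right between 4.019 and 4.359 rad and value of joint switch above 0.88 rad and velocity of joint wheel_left between -0.1 and 0.1 rad/s and velocity of joint wheel_mid between -0.1 and 0.1 rad/s and velocity of joint wheel_right between -0.1 and 0.1 rad/s and velocity of joint switch between -0.1 and 0.1 rad/s); the robot touches nothing.
It fails at once if the switch passes its middle while a wheel is off the code (value of joint switch above 0.5 rad and not (value of joint wheel_left between 2.972 and 3.312 rad and value of joint wheel_mid between 0.877 and 1.217 rad and value of joint wheel_right between 4.019 and 4.359 rad)).
It fails at once if the compass is moved more than 15 mm (distance of compass from where it was at the start of the episode above 0.015 m).
It fails at once if the jewel is moved more than 15 mm (distance of jewel from where it was at the start of the episode above 0.015 m).
It fails at once if the toggle is moved more than 15 mm (distance of toggle from where it was at the start of the episode above 0.015 m).
It also fails if it takes over 54 s, if anything falls off the work surface, if the arm or the gripper's body presses on something with over 40 N, if the wrist force passes 120 N, or if a joint passes its speed limit or range.

ROBOT

A 7-joint arm with a two-finger parallel gripper is mounted at the origin on the work surface. World frame = base frame: x ahead of the robot, y to its left, z up, the work surface at z = 0. Lengths are in m, angles in rad, forces in N, time in s.
With the tool pointing down it reaches from about 0.425 to 0.925 m from the base axis. Payload 6.8 kg.
Tool frame: the origin (TCP) lies at the very end of the fingers, on their centre line; the grasp point (between the pads) lies 19 mm behind it; z points along the fingers, y is the line along which they close (so a half turn about z gives the same grasp; the last joint's range is limited). The gripper opens to 85 mm and grips with 20 to 120 N. Pads are 22 mm wide; open, the fingers measure 114 mm over their backs; the gripper's body (76 mm by 85 mm) begins 54 mm behind the grasp point. The pads swing forward as they close: fully open they stand 13 mm farther back than shut.
Start: joints at [-1.415, 0.477, 0.022, 1.555, -0.011, 1.109, -0.083], TCP at [0.176, 0.652, 0.21] pointing down, gripper open.
Joint ranges: [-2.96, 2.96], [-0.34, 2.1], [-1.41, 1.46], [0.24, 2.44], [-1.37, 4.51], [0.17, 1.92], [-2.96, 2.96]. Speed limits (rad/s): [2.39, 2.39, 3.14, 3.14, 3.14, 3.14, 3.14].

INTERFACE

Orientations are given as a rotation vector (axis times angle).
In Python, from bench import monitor, optics, r gives the robot as it stands.
- The arm moves only by the shell command python3 -m crank 'ROWS' [OPENING] [FORCE]. ROWS is JSON, a list of rows, each a list of 2 entries, a list of its own where there are three numbers: the shift along the tool's x, y, z in cm, then the turn, a rotation vector about the tool's x, y, z in rad. A call has 1 to 5 rows; each row shifts and turns the commanded pose from where the row before left it, along the tool's axes as they then stand; what a row does not reach is not made up. A row lasts 1/10 s, in which the tool goes at most 50 mm and 8.59 degrees, less where a joint would pass 70% of its speed; a pose out of reach is approached as far as the arm can. A call is refused whole if a number of a shift passes 5 or a number of a turn 0.15, either way. A call with a gripper value outside its range is refused whole. OPENING is the finger opening in cm, from 0 to 8.54, set as the call begins (- or left out, the last holds). The fingers move at their own pace and stop on an object; FORCE is the grip in N (left out, the last holds). Time passes only in rows, so rows that do not move let the fingers close. It gives the time, the measured TCP pose, the force, the opening and the grip force at its end, in the units of the state.
- monitor.get_obs(): the state, without advancing time (a new reading comes with each control period).
- optics.grab_frame(name): name is "side" or "top" or "wrist"; returns (picture, depth): 384x512x3 uint8, red, green, blue; 384x512 float32, m along the optical axis (not along the pixel's ray), 0 where there is no reading.
- optics.camera_model(name): a dict with "vertical_fov" (degrees; the focal length in pixels is half the picture's height over the tangent of half this angle, whatever the lens; pixels are square), "cx", "cy" (the principal point, pixels), "R" (3x3) and "t" (3): a world point X has camera coordinates R X + t; the wrist camera has in their place "hand_eye" (4x4, takes a point from camera to tool coordinates, whose origin is the TCP and whose axes are the flange's). Camera axes: x right, y down, z forward; pixel columns grow to the right and rows downward; lengths in m; the calibration is good to about 2 mm. The wrist camera is an equidistant fisheye: a pixel r from the principal point sees the ray r / f radians off the axis. A picture is of the moment at which its call begins: read the wrist's pose just before it. camera_model takes no time and is no camera call.
- r.hand_in(): hands the job in; it is judged then, once.
The state is a dict: "clock": time; "joints": joint angles; "qvel": joint speeds; "tau": joint torques, N m; "tcp_pos": TCP position; "orientation": TCP orientation; "contact_force": force on the tool from outside, world axes, zero at the start; "moment": the same for the moment, N m; "grip_width": finger opening in m; "gripper_force": force on a finger pad.
Only numpy, scipy, OpenCV 4.12 (cv2) and the standard library are available. Lean on these libraries where they do the work, as an engineer would, in place of code of your own. Each camera call takes 0.05 s, during which the arm holds its last target. There are 200 camera calls.

## Working session

There is one attempt and no reset: what is moved stays moved. The work goes in short steps, Python scripts to look and compute and a shell command to move; the robot and the scene stay as the last step left them, time stands still between calls to the robot, and variables do not carry over. Pictures are saved under pics/ and viewed, at most 10 in all, crops included, and the job is handed in when it is done.

```bash
ls; mkdir -p pics
python3 - <<'E'
from bench import monitor, optics, r
import cv2, numpy as np
for n in ("top","side"):
    p,d=optics.grab_frame(n); np.savez(f"{n}.npz",p=p,d=d)
    cv2.imwrite(f"pics/{n}0.png",cv2.resize(p[:,:,::-1],(800,600)))
    m=optics.camera_model(n); print(n,m)
o=monitor.get_obs(); print(o)
E
```

```text
pics
top {'vertical_fov': 47.13560870679873, 'cx': 250.82163698865713, 'cy': 191.8390999852056, 'R': array([[ 0.0146932 , -0.99988045,  0.00481523],
       [-0.99684229, -0.01502406, -0.07797264],
       [ 0.07803567, -0.00365436, -0.99694387]]), 't': array([-0.07293067,  0.56396165,  1.03754782])}
side {'vertical_fov': 46.27169987349121, 'cx': 256.6859089301313, 'cy': 194.05181852916752, 'R': array([[ 0.97611536, -0.21644765, -0.01868741],
       [-0.16205278, -0.66811279, -0.72619845],
       [ 0.14469865,  0.71188181, -0.6872311 ]]), 't': array([-0.54391588,  0.12759345,  1.27716872])}
{'clock': 0.1, 'joints': array([-1.41509828,  0.47772806,  0.02238613,  1.55631817, -0.01149018,
        1.10932058, -0.08308614]), 'qvel': array([ 0.00075415, -0.00050623,  0.00044914, -0.00361346, -0.00038965,
        0.00031644,  0.00061012]), 'tau': array([ 3.38537800e-03, -5.97752059e+01,  1.61296215e+00, -2.81952292e+01,
        1.27424792e-02,  5.10340949e-03, -1.40374044e-05]), 'tcp_pos': array([0.17590178, 0.65109937, 0.20873123]), 'orientation': array([-4.13163414e-01, -3.11423564e+00,  2.58238231e-03]), 'contact_force': array([-0.45487944, -0.3609402 , -0.63039477]), 'moment': array([0.09165266, 0.04990543, 0.03302324]), 'gripper_force': 0.0, 'grip_width': 0.08561766234742833}
```

View pics/top0.png

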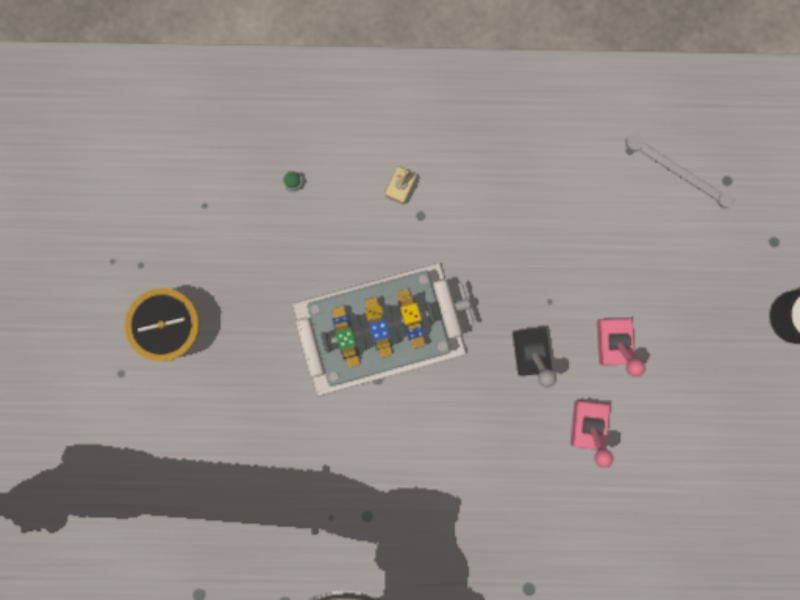

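View pics/side0.png

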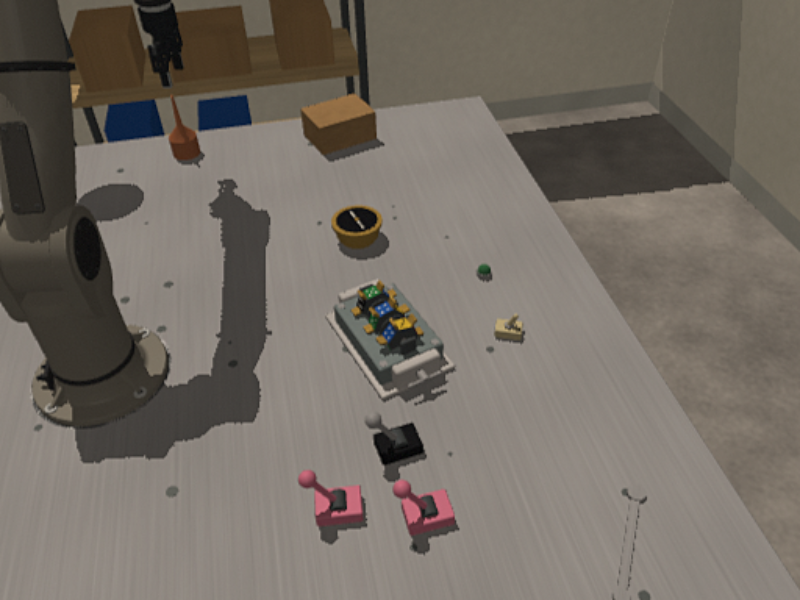

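The top view shows the bank around (380,328) with green/blue/yellow faces up. The switch-shaped candidates are black with a chrome ball at (533,350)/(546,378), pink at (617,341) and pink at (591,425). The black one fits the description, and I'll confirm it in a crop. Compass is at (161,324), jewel (292,180), toggle (402,184).

```bash
cat > h.py <<'E'
import numpy as np, cv2
from scipy.spatial.transform import Rotation as Rot
from bench import monitor, optics, r
def f_of(m): return 192/np.tan(np.radians(m["vertical_fov"])/2)
def cloud(n,p,d):
    m=optics.camera_model(n); f=f_of(m); v,u=np.mgrid[0:384,0:512]
    X=np.stack([(u-m["cx"])/f*d,(v-m["cy"])/f*d,d],-1)
    W=(X-m["t"])@m["R"]; W[d==0]=np.nan
    return W
def ray(n,u,v,z):
    m=optics.camera_model(n); f=f_of(m); c=-m["R"].T@m["t"]
    k=m["R"].T@np.array([(u-m["cx"])/f,(v-m["cy"])/f,1]); return c+k*(z-c[2])/k[2]
E
python3 - <<'E'
from h import *
z=np.load("top.npz"); p,d=z["p"],z["d"]; W=cloud("top",p,d); hsv=cv2.cvtColor(p,cv2.COLOR_RGB2HSV)
print("bench z",np.nanmedian(W[...,2]))
# housing top
reg=np.zeros(d.shape,bool); reg[160:260,180:310]=1
h=(W[...,2]>.042)&(W[...,2]<.058)&reg
pts=W[h][:,:2].astype(np.float32); print("z50",len(pts),cv2.minAreaRect(pts*1000))
a=(W[...,2]>.008)&reg
c=max(cv2.findContours(a.astype(np.uint8),0,1)[0],key=cv2.contourArea)
print("all",cv2.minAreaRect((W[a][:,:2]*1000).astype(np.float32)), np.unique((W[a][:,2]*200).round()*5,return_counts=True))
# switch: dark
reg2=np.zeros(d.shape,bool); reg2[195:260,318:372]=1
b=(p.max(-1)<60)&reg2&(W[...,2]>.018)&(W[...,2]<.032)
print("switch",b.sum(),cv2.minAreaRect((W[b][:,:2]*1000).astype(np.float32)))
k=reg2&(W[...,2]>.08); print("knob",k.sum(),np.nanmean(W[k],0),np.nanmax(W[k][:,2]))
for n,(u,v) in dict(compass=(161,324),jewel=(292,180),toggle=(402,184)).items(): print(n,W[int(v*.64),int(u*.64)])
cr=p[150:265,170:420][:,:,::-1]; cv2.imwrite("pics/crop.png",cv2.resize(cr,(800,368),interpolation=cv2.INTER_CUBIC))
E
```

```text
bench z -0.0004647783072127997
z50 3798 ((524.813232421875, -53.453460693359375), (129.89788818359375, 256.137939453125), 16.478368759155273)
all ((525.1297607421875, -54.628936767578125), (149.62948608398438, 260.8627014160156), 16.618515014648438) (array([ 10.,  15.,  25.,  30.,  35.,  40.,  45.,  50.,  55.,  60.,  65.,
        70.,  75.,  80.,  85.,  90.,  95., 100., 105., 110.]), array([ 633,   60,    1,    8,   71,   75,  477, 2785,  517,  101,  122,
        179,  158,  124,  124,  360,  123,   60,   50,    1]))
switch 287 ((488.92340087890625, -280.35955810546875), (65.43824768066406, 49.0056266784668), 7.323907375335693)
knob 110 [ 0.45249824 -0.2841937   0.10018855] 0.10725248533914986
compass [0.52210567 0.28000002 0.05021773]
jewel [0.74994851 0.09596163 0.0247085 ]
toggle [ 0.7465547  -0.07680249  0.02945244]
```

View pics/crop.png

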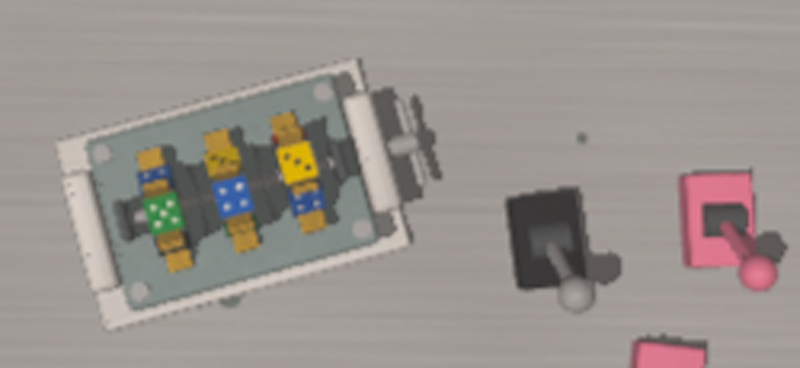

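The crop confirms the black base with a chrome ball (crop 545,240 / 576,295); the pink ones are decoys. The faces up are green(5), blue(4) and yellow(3). Next I'll measure the bank pose and wheel angles.

```bash
cat > ang.py <<'E'
from h import *
O=np.array([.5221,-.0445]); YAW=np.radians(16.6)
def tobank(W):
    c,s=np.cos(YAW),np.sin(YAW); q=W[...,:2]-O
    return np.stack([q[...,0]*c+q[...,1]*s,-q[...,0]*s+q[...,1]*c,W[...,2]],-1)*1000
HUE={1:None,2:(0,8),3:(24,33),4:(105,125),5:(50,80)}
def wheels(n,p,d):
    B=tobank(cloud(n,p,d)); hsv=cv2.cvtColor(p,cv2.COLOR_RGB2HSV)
    for nm,y in (("L",50),("M",0),("R",-50)):
        near=(abs(B[...,1]-y)<14)&(abs(B[...,0])<40)&(B[...,2]>60)
        for k,h in HUE.items():
            if h is None: m=near&(hsv[...,1]<40)&(hsv[...,2]>150)
            else: m=near&(hsv[...,0]>=h[0])&(hsv[...,0]<=h[1])&(hsv[...,1]>130)
            P=B[m]; rr=np.hypot(P[:,0],P[:,2]-62); P=P[rr<34]
            if len(P)<25: continue
            vx,vz,x0,z0=cv2.fitLine(P[:,[0,2]].astype(np.float32),cv2.DIST_HUBER,0,.01,.01).ravel()
            nx,nz=(-vz,vx) if vx>0 else (vz,-vx)   # outward normal, z up
            a=np.arctan2(nx,nz); dist=nx*x0+nz*(z0-62)
            print(n,nm,"face",k,"n",len(P),"mean",P.mean(0).round(1),"tilt+x deg %.1f"%np.degrees(a),"dist %.1f"%dist,"=> joint %.3f"%((k-1)*1.0472+a))
        m=near|((abs(B[...,1]-y)<14)&(abs(B[...,0])<60)&(B[...,2]>60)); P=B[m]; rr=np.hypot(P[:,0],P[:,2]-62); P=P[(rr>39)&(rr<50)]
        t=np.degrees(np.arctan2(P[:,0],P[:,2]-62)); print("   lugs",nm,np.histogram(t,bins=range(-90,91,10))[0], "y",P[:,1].mean().round(1))
E
python3 - <<'E'
from ang import *
for n in ("top","side"):
    z=np.load(n+".npz"); wheels(n,z["p"],z["d"])
z=np.load("top.npz"); W=cloud("top",z["p"],z["d"])
B=tobank(W); b=(B[...,2]>5)&(B[...,2]<16)&(abs(B[...,0])<90)&(abs(B[...,1])<135); print("plate",np.percentile(B[b],[1,99],axis=0).round(1))
for t in (.0,):
  hsv=cv2.cvtColor(z["p"],cv2.COLOR_RGB2HSV)
  m=(hsv[...,1]>110)&(B[...,2]>70)&(abs(B[...,0])<60)&(abs(B[...,1])<70)
  P=B[m]; print([P[abs(P[:,1]-y)<25].mean(0).round(1) for y in (50,0,-50)])
E
```

```text
top L face 5 n 40 mean [-5.  49.  89.7] tilt+x deg -9.9 dist 28.1 => joint 4.016
   lugs L [ 0  0  0  0  1 25  0  0  0  0  7 20  0  0  0  0  8 12] y 50.8
top M face 4 n 85 mean [-5.7  0.6 89.3] tilt+x deg -9.8 dist 27.9 => joint 2.970
   lugs M [ 0  0  0  0  9 18  0  0  0  0 21  6  0  0  0  0 19  4] y 0.9
top R face 3 n 75 mean [  4.3 -49.4  89.8] tilt+x deg 12.8 dist 28.1 => joint 2.318
top R face 4 n 29 mean [-23.5 -49.7  78. ] tilt+x deg -54.5 dist 28.6 => joint 2.190
   lugs R [ 2 21  0  0  0  0  3 20  0  0  0  0 17  9  0  0  0  0] y -48.9
side L face 5 n 31 mean [-4.9 49.3 90.3] tilt+x deg -6.9 dist 28.2 => joint 4.068
   lugs L [ 1  0  0  0  3 12  0  0  0  0 11  2  0  0  0  0  4  2] y 47.6
side M face 4 n 42 mean [-5.8 -0.8 89.6] tilt+x deg -14.1 dist 28.3 => joint 2.896
   lugs M [ 0  0  0  0 12  5  0  0  0  1 14  1  0  0  0  0  8  0] y -1.8
side R face 4 n 40 mean [-20.5 -52.   82. ] tilt+x deg -44.6 dist 29.8 => joint 2.363
   lugs R [ 3 17  0  0  0  0 10  5  0  0  0  0  8  4  0  0  0  0] y -51.7
plate [[ -74.7 -118.5    5.4]
 [  74.8  119.5   14.1]]
[array([-0.3, 50. , 90.4]), array([ 4.9,  0.7, 87.6]), array([ -2.9, -49.1,  87.6])]
```

```bash
cat > go.py <<'E'
from ang import *
def bankpt(x,y,z):
    c,s=np.cos(YAW),np.sin(YAW); return np.array([O[0]+(x*c-y*s)/1000,O[1]+(x*s+y*c)/1000,z/1000])
def tell(*targets):
    o=monitor.get_obs(); R=Rot.from_rotvec(o["orientation"]); T=o["tcp_pos"]
    c,s=np.cos(YAW),np.sin(YAW); bx=np.array([c,s,0])
    t=R.inv().apply(bx); print("clock %.2f"%o["clock"],"tcp bank mm",tobank(T[None])[0].round(1),"bank x in tool",t.round(3),"yaw to go about tool z: %.3f"%np.arctan2(t[1],t[0]),"or %.3f"%np.arctan2(-t[1],-t[0]),"down err",(R.apply([0,0,1])+[0,0,1]).round(3),"q7 %.2f"%o["joints"][6],"F",o["contact_force"].round(1),"grip",o["grip_width"])
    p=T
    for q in targets:
        q=bankpt(*q); print("  step in tool cm",(R.inv().apply(q-p)*100).round(2)); p=q
E
python3 -m crank '[[[0,0,0],[0,0,0]]]' 0 30; python3 -c "
from go import *
tell((45,50,200))"
```

```text
clock: 0.2
tcp_pos: [0.1759, 0.6513, 0.209]
orientation: [-0.413, -3.114, 0.002]
contact_force: [-0.1, 1.1, 0.8]
grip_width: 0.0735
gripper_force: 0.0
clock 0.20 tcp bank mm [-133.   765.7  209. ] bank x in tool [-0.851  0.526 -0.   ] yaw to go about tool z: 2.588 or -0.554 down err [-0.    -0.001  0.   ] q7 -0.08 F [-0.1  1.1  0.8] grip 0.07352245134740178
  step in tool cm [-52.76 -51.53   0.96]
```

```bash
python3 -m crank '[[[0,0,0],[0,0,-0.139]],[[0,0,0],[0,0,-0.139]],[[0,0,0],[0,0,-0.138]],[[0,0,0],[0,0,-0.138]]]' >/dev/null
python3 -m crank '[[[-1,-4.5,0],[0,0,0]],[[-1,-4.5,0],[0,0,0]],[[-1,-4.5,0],[0,0,0]],[[-1,-4.5,0],[0,0,0]],[[-1,-4.5,0],[0,0,0]]]' >/dev/null
python3 -m crank '[[[-1,-4.5,0],[0,0,0]],[[-1,-4.5,0],[0,0,0]],[[-1,-4.5,0],[0,0,0]],[[-1,-4.5,0],[0,0,0]],[[0,0,0],[0,0,0]]]' >/dev/null
python3 -c "
from go import *
tell((45,50,200))"
```

```text
clock 1.60 tcp bank mm [-41.4 354.1 209.6] bank x in tool [-1.    0.01  0.  ] yaw to go about tool z: 3.132 or -0.010 down err [ 0.001 -0.002  0.   ] q7 1.09 F [-0.1  0.8 -0.7] grip 0.000359035312881394
  step in tool cm [ -8.93 -30.32   1.04]
```

```bash
python3 -m crank '[[[-1.2,-4.3,0],[0,0,-0.01]],[[-1.2,-4.4,0],[0,0,0]],[[-1.2,-4.3,0],[0,0,0]],[[-1.2,-4.4,0],[0,0,0]],[[-1.2,-4.3,0],[0,0,0]]]' >/dev/null
python3 -m crank '[[[-1.2,-4.4,1],[0,0,0]],[[-1,-4.3,2],[0,0,0]],[[0,0,4],[0,0,0]],[[0,0,0],[0,0,0]]]' >/dev/null
python3 -c "
from go import *
tell((40,50,95),(-4.5,50,95))"
```

```text
clock 2.50 tcp bank mm [ 38.7  57.6 135.3] bank x in tool [-1.    -0.008 -0.009] yaw to go about tool z: -3.133 or 0.008 down err [-0.009 -0.002  0.   ] q7 1.83 F [-0.6 -0.2 -1. ] grip 5.764684006892897e-05
  step in tool cm [-0.16 -0.76  4.03]
  step in tool cm [4.45 0.04 0.04]
```

```bash
python3 -m crank '[[[-0.1,-0.8,2],[0,0,0.008]],[[0,0,2],[0,0,0]],[[0,0,0],[0,0,0]]]' 
python3 -c "
from go import *
tell((-4.5,50,95))"
python3 -m crank '[[[1,0,0],[0,0,0]],[[1,0,0],[0,0,0]],[[1,0,0],[0,0,0]],[[0.8,0,0],[0,0,0]],[[0,0,0],[0,0,0]]]' 
python3 -c "
from go import *
tell((-4.5,50,95))"
```

```text
clock: 2.8
tcp_pos: [0.5477, 0.017, 0.0986]
orientation: [0.46, -3.104, -0.001]
contact_force: [-0.3, 0.5, 0.4]
grip_width: -0.0003
gripper_force: 0.0
clock 2.80 tcp bank mm [42.1 51.6 98.6] bank x in tool [-1.    -0.004 -0.004] yaw to go about tool z: -3.137 or 0.004 down err [-0.004  0.     0.   ] q7 1.86 F [-0.3  0.5  0.4] grip -0.00026592630910708323
  step in tool cm [ 4.66 -0.14  0.38]
clock: 3.3
tcp_pos: [0.5116, 0.0042, 0.1001]
orientation: [0.456, -3.108, -0.0]
contact_force: [-0.3, -0.7, 0.0]
grip_width: 0.0001
gripper_force: 0.0
clock 3.30 tcp bank mm [  3.8  49.6 100.1] bank x in tool [-1.    -0.002 -0.   ] yaw to go about tool z: -3.140 or 0.002 down err [-0.  0.  0.] q7 1.86 F [-0.3 -0.7  0. ] grip 6.954994082363994e-05
  step in tool cm [0.83 0.04 0.51]
```

```bash
python3 -m crank '[[[0.3,0,0.15],[0,0,0]],[[0.3,0,0.15],[0,0,0]],[[0.2,0,0.1],[0,0,0]],[[0,0,0],[0,0,0]],[[0,0,0],[0,0,0]]]' 
python3 -c "
from go import *
tell((-4.5,50,95))"
```

```text
clock: 3.8
tcp_pos: [0.5053, 0.0024, 0.0955]
orientation: [0.457, -3.108, 0.0]
contact_force: [-0.1, 0.4, 0.5]
grip_width: -0.0001
gripper_force: 0.0
clock 3.80 tcp bank mm [-2.7 49.7 95.5] bank x in tool [-1.    -0.003 -0.   ] yaw to go about tool z: -3.139 or 0.003 down err [-0. -0.  0.] q7 1.87 F [-0.1  0.4  0.5] grip -0.00014134473912734728
  step in tool cm [0.18 0.03 0.05]
```

```bash
python3 -m crank '[[[0.2,0,0],[0,0,0]],[[0,0,0],[0,0,0]],[[0,0,-3],[0,0,0]],[[0,0,-1.5],[0,0,0]],[[-2.2,-2.5,0],[0,0,0]]]' 
python3 -m crank '[[[-2.2,-2.5,0],[0,0,0]],[[0,0,0],[0,0,0]],[[0,0,0],[0,0,0]]]' >/dev/null
python3 -c "
from go import *
tell((40,0,96),(-4.5,0,95))"
```

```text
clock: 4.3
tcp_pos: [0.5308, -0.0135, 0.1425]
orientation: [-0.463, 3.106, 0.003]
contact_force: [0.7, 0.5, -0.5]
grip_width: -0.0001
gripper_force: 0.0
clock 4.60 tcp bank mm [ 39.2  -0.6 140.3] bank x in tool [-1.    -0.001 -0.001] yaw to go about tool z: -3.140 or 0.001 down err [-0.001 -0.     0.   ] q7 1.94 F [-0.2  0.7  0.2] grip -9.683622838066038e-06
  step in tool cm [-0.09  0.06  4.43]
  step in tool cm [4.45 0.01 0.1 ]
```

```bash
python3 -m crank '[[[0,0,2.2],[0,0,0]],[[0,0,2.1],[0,0,0]],[[0,0,0],[0,0,0]],[[1,0,0],[0,0,0]],[[1,0,0],[0,0,0]]]' 
python3 -m crank '[[[1,0,0],[0,0,0]],[[0.7,0,0.1],[0,0,0]],[[0.5,0,0.1],[0,0,0]],[[0,0,0],[0,0,0]],[[0,0,0],[0,0,0]]]' >/dev/null
python3 -c "
from go import *
tell((-4.5,0,95))"
```

```text
clock: 5.1
tcp_pos: [0.5402, -0.0392, 0.0985]
orientation: [-0.458, 3.107, 0.0]
contact_force: [0.7, 0.3, -0.4]
grip_width: -0.0
gripper_force: 0.0
clock 5.60 tcp bank mm [-2.4 -0.3 95.7] bank x in tool [-1.    -0.002  0.001] yaw to go about tool z: -3.139 or 0.002 down err [0. 0. 0.] q7 1.98 F [ 0.6  0.4 -1.2] grip 2.5958989977266797e-05
  step in tool cm [0.21 0.03 0.07]
```

```bash
python3 -m crank '[[[0.2,0,0],[0,0,0]],[[0,0,0],[0,0,0]],[[0,0,-3],[0,0,0]],[[0,0,-1.2],[0,0,0]],[[-2.3,0,0],[0,0,0]]]' >/dev/null
python3 -m crank '[[[-2.4,0,0],[0,0,0]],[[0,0,0],[0,0,0]],[[0,0,2],[0,0,0]],[[0,0,2],[0,0,0]],[[0,0,0],[0,0,0]]]' >/dev/null
python3 -c "
from go import *
tell((-4.5,0,95))"
```

```text
clock 6.60 tcp bank mm [39.9  0.5 95.2] bank x in tool [-1.    -0.002 -0.005] yaw to go about tool z: -3.139 or 0.002 down err [-0.005 -0.     0.   ] q7 1.96 F [-0.2 -0.  -0.2] grip 0.0002729379044386876
  step in tool cm [ 4.44 -0.04  0.04]
```

```bash
python3 -m crank '[[[1,0,-0.1],[0,0,0]],[[1,0,-0.1],[0,0,0]],[[1,0,0],[0,0,0]],[[0.8,0,0.1],[0,0,0]],[[0.5,0,0.1],[0,0,0]]]' >/dev/null
python3 -m crank '[[[0,0,0],[0,0,0]],[[0,0,0],[0,0,0]]]' >/dev/null
python3 -c "
from go import *
tell((-4.5,0,95))"
```

```text
clock 7.30 tcp bank mm [-0.4 -0.2 97.7] bank x in tool [-1.    -0.003  0.001] yaw to go about tool z: -3.139 or 0.003 down err [0.001 0.    0.   ] q7 1.97 F [1.2 0.5 0.3] grip 0.00016122683205782373
  step in tool cm [0.41 0.03 0.27]
```

```bash
python3 -m crank '[[[0.2,0,0.1],[0,0,0]],[[0.2,0,0.1],[0,0,0]],[[0,0,0],[0,0,0]],[[0,0,0],[0,0,0]]]' >/dev/null
python3 -c "
from go import *
tell((-4.5,0,95))"
python3 -m crank '[[[0,0,-3],[0,0,0]],[[0,0,-1.3],[0,0,0]],[[1.8,-2.5,0],[0,0,0]],[[1.8,-2.5,0],[0,0,0]],[[0,0,0],[0,0,0]]]' >/dev/null
python3 -m crank '[[[0,0,0],[0,0,0]]]' >/dev/null
python3 -c "
from go import *
tell((-40,-50,96),(4.5,-50,95))"
```

```text
clock 7.70 tcp bank mm [-4.7 -0.3 95.5] bank x in tool [-1.    -0.002 -0.   ] yaw to go about tool z: -3.139 or 0.002 down err [-0. -0.  0.] q7 1.98 F [0.6 0.3 0. ] grip 0.0002000687073462716
  step in tool cm [-0.02  0.03  0.05]
clock 8.30 tcp bank mm [-40.6 -50.8 138.8] bank x in tool [-1.    -0.001  0.001] yaw to go about tool z: -3.141 or 0.001 down err [0.001 0.    0.   ] q7 2.07 F [0.4 0.1 0.3] grip -2.0662025822900004e-05
  step in tool cm [-0.05  0.08  4.28]
  step in tool cm [-4.45 -0.    0.1 ]
```

```bash
python3 -m crank '[[[0,0,2.2],[0,0,0]],[[0,0,2],[0,0,0]],[[0,0,0],[0,0,0]],[[-1,0,0],[0,0,0]],[[-1,0,0],[0,0,0]]]' >/dev/null
python3 -m crank '[[[-1,0,0],[0,0,0]],[[-0.8,0,0],[0,0,0]],[[-0.5,0,0.1],[0,0,0]],[[0,0,0],[0,0,0]],[[0,0,0],[0,0,0]]]' >/dev/null
python3 -c "
from go import *
tell((4.5,-50,95))"
```

```text
clock 9.30 tcp bank mm [  2.1 -50.3  95.5] bank x in tool [-1.    -0.002 -0.001] yaw to go about tool z: -3.139 or 0.002 down err [-0.001 -0.     0.   ] q7 2.08 F [-0.4 -1.  -0.3] grip -3.7684836028546834e-05
  step in tool cm [-0.24  0.03  0.05]
```

```bash
python3 -m crank '[[[-0.2,0,0],[0,0,0]],[[0,0,0],[0,0,0]],[[0,0,-3],[0,0,0]],[[0,0,-1.2],[0,0,0]],[[2.3,0,0],[0,0,0]]]' >/dev/null
python3 -m crank '[[[2.3,0,0],[0,0,0]],[[0,0,0],[0,0,0]],[[0,0,2],[0,0,0]],[[0,0,2],[0,0,0]],[[0,0,0],[0,0,0]]]' >/dev/null
python3 -c "
from go import *
tell((4.5,-50,95))"
python3 -m crank '[[[-1,0,-0.1],[0,0,0]],[[-1,0,0],[0,0,0]],[[-1,0,0],[0,0,0]],[[-0.8,0,0],[0,0,0]],[[-0.5,0,0.1],[0,0,0]]]' >/dev/null
python3 -m crank '[[[0,0,0],[0,0,0]],[[0,0,0],[0,0,0]]]' >/dev/null
python3 -c "
from go import *
tell((4.5,-50,95))"
```

```text
clock 10.30 tcp bank mm [-42.6 -49.6  95.7] bank x in tool [-1.    -0.003 -0.003] yaw to go about tool z: -3.139 or 0.003 down err [-0.004  0.     0.   ] q7 2.10 F [-0.4 -0.1  0.7] grip 2.2931850162193277e-05
  step in tool cm [-4.71 -0.06  0.06]
clock 11.00 tcp bank mm [  1.1 -50.3  97.4] bank x in tool [-1.    -0.002 -0.001] yaw to go about tool z: -3.139 or 0.002 down err [-0.001 -0.     0.   ] q7 2.08 F [-1.  -0.4  0.2] grip 3.175581373766625e-06
  step in tool cm [-0.34  0.03  0.24]
```

```bash
python3 -m crank '[[[-0.2,0,0.1],[0,0,0]],[[-0.2,0,0.1],[0,0,0]],[[0,0,0],[0,0,0]],[[0,0,0],[0,0,0]]]' >/dev/null
python3 -c "
from go import *
tell((4.5,-50,95))"
python3 -m crank '[[[0,0,-3],[0,0,0]],[[0,0,-3],[0,0,0]],[[3,-3.5,-1],[0,0,0]],[[3.5,-3.5,0],[0,0,0]],[[3.5,-3.5,0],[0,0,0]]]' >/dev/null
python3 -m crank '[[[3,-4,0],[0,0,0]],[[3,-4,0],[0,0,0]],[[0,0,0],[0,0,0]],[[0,0,0],[0,0,0]]]'
python3 - <<'E'
from go import *
for n in ("top","side"):
    p,d=optics.grab_frame(n); wheels(n,p,d)
    if n=="top": cv2.imwrite("pics/c2.png",cv2.resize(p[150:265,170:420][:,:,::-1],(800,368),interpolation=cv2.INTER_CUBIC))
tell()
E
```

```text
clock 11.40 tcp bank mm [  5.4 -50.2  95.5] bank x in tool [-1.    -0.002 -0.   ] yaw to go about tool z: -3.139 or 0.002 down err [-0.  0.  0.] q7 2.08 F [-0.7 -0.8  0.1] grip -0.00019764624648010819
  step in tool cm [0.09 0.02 0.05]
clock: 12.3
tcp_pos: [0.4409, -0.3155, 0.1656]
orientation: [0.452, -3.109, 0.0]
contact_force: [-0.1, 0.2, -0.2]
grip_width: -0.0
gripper_force: 0.0
top L face 5 n 41 mean [-4.9 49.1 89.8] tilt+x deg -5.3 dist 28.1 => joint 4.097
   lugs L [ 1  0  0  0  3 23  0  0  0  0  4 22  0  0  0  0 13  7] y 51.0
top M face 4 n 83 mean [-5.9  0.8 89.4] tilt+x deg -9.9 dist 28.1 => joint 2.970
   lugs M [ 0  0  0  0  7 19  0  0  0  0 22  6  0  0  0  0 21  1] y 0.9
top R face 3 n 76 mean [  4.7 -49.8  89.7] tilt+x deg 13.5 dist 27.9 => joint 2.331
top R face 4 n 29 mean [-23.5 -49.7  78. ] tilt+x deg -49.7 dist 28.3 => joint 2.274
   lugs R [ 2 20  1  0  0  0  6 19  0  0  0  0 18  9  0  0  0  0] y -49.1
   lugs L [0 0 0 0 0 0 0 0 0 0 0 0 0 0 0 0 2 5] y 48.9
   lugs M [ 0  0  0  0  0  0  0  0  0  1 12  1  0  0  0  0  7  1] y -2.5
   lugs R [0 0 0 0 0 0 9 5 0 0 0 1 5 6 0 0 0 0] y -51.8
clock 12.40 tcp bank mm [-153.1 -234.5  165.4] bank x in tool [-1.    -0.004  0.   ] yaw to go about tool z: -3.137 or 0.004 down err [-0.     0.001  0.   ] q7 2.53 F [-0.1  0.5 -0.4] grip 2.362809858113021e-05
```

View pics/c2.png

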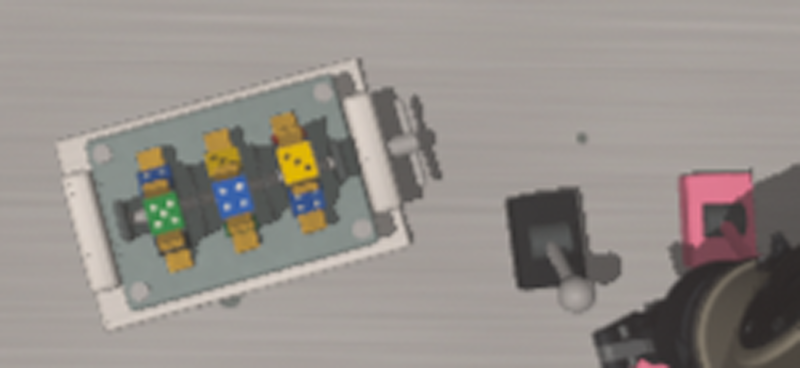

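The picture shows the wheels exactly as at the start (green/blue/yellow up), so the finger never touched a lug. I need to compare where the cameras see the fingertip with the reported TCP.

Run:
```python
from go import *
o=monitor.get_obs(); T=o["tcp_pos"]; print(T)
for n in ("top","side"):
    p,d=optics.grab_frame(n); m=optics.camera_model(n); f=f_of(m)
    c=m["R"]@T+m["t"]; u,v=m["cx"]+f*c[0]/c[2],m["cy"]+f*c[1]/c[2]; print(n,"tcp pix",u,v,"depth",c[2])
    W=cloud(n,p,d); s=(abs(W[...,0]-T[0])<.15)&(abs(W[...,1]-T[1])<.15)&(W[...,2]>.115)&(W[...,2]<.35)
    P=W[s]; 
    for a in np.arange(.12,.3,.02):
        q=P[(P[:,2]>=a)&(P[:,2]<a+.02)]
        if len(q)>3: print(n,"z %.2f"%a,len(q),q.mean(0).round(3),q.min(0).round(3),q.max(0).round(3))
    q=p[:,:,::-1].copy(); cv2.circle(q,(int(u),int(v)),4,(0,0,255),1)
    u0=int(np.clip(u-90,0,332)); v0=int(np.clip(v-67,0,249)); cv2.imwrite(f"pics/tip_{n}.png",cv2.resize(q[v0:v0+135,u0:u0+180],(800,600)))
```

```text
[ 0.44236166 -0.3130061   0.16538465]
top tcp pix 370.67067913773894 247.46890556330098 depth 0.9083324270721683
top z 0.18 7 [ 0.452 -0.307  0.195] [ 0.449 -0.312  0.187] [ 0.455 -0.303  0.2  ]
top z 0.20 6 [ 0.448 -0.302  0.207] [ 0.446 -0.304  0.201] [ 0.451 -0.297  0.218]
top z 0.22 8 [ 0.447 -0.29   0.235] [ 0.444 -0.297  0.226] [ 0.448 -0.28   0.24 ]
top z 0.24 43 [ 0.444 -0.283  0.249] [ 0.421 -0.295  0.24 ] [ 0.455 -0.264  0.259]
top z 0.26 104 [ 0.431 -0.264  0.274] [ 0.414 -0.293  0.26 ] [ 0.455 -0.25   0.28 ]
top z 0.28 123 [ 0.43  -0.267  0.288] [ 0.416 -0.285  0.28 ] [ 0.447 -0.253  0.299]
side tcp pix 235.4585962472962 258.8723344673516 depth 1.0046970206722576
side z 0.18 30 [ 0.439 -0.321  0.196] [ 0.43  -0.328  0.187] [ 0.454 -0.31   0.2  ]
side z 0.20 41 [ 0.438 -0.322  0.209] [ 0.43  -0.329  0.201] [ 0.452 -0.312  0.22 ]
side z 0.22 50 [ 0.434 -0.32   0.235] [ 0.421 -0.344  0.22 ] [ 0.452 -0.287  0.24 ]
side z 0.24 87 [ 0.435 -0.326  0.25 ] [ 0.419 -0.361  0.24 ] [ 0.452 -0.28   0.26 ]
side z 0.26 144 [ 0.444 -0.348  0.273] [ 0.421 -0.375  0.26 ] [ 0.471 -0.302  0.28 ]
side z 0.28 181 [ 0.447 -0.349  0.289] [ 0.421 -0.373  0.28 ] [ 0.469 -0.312  0.3  ]
```

View pics/tip_side.png

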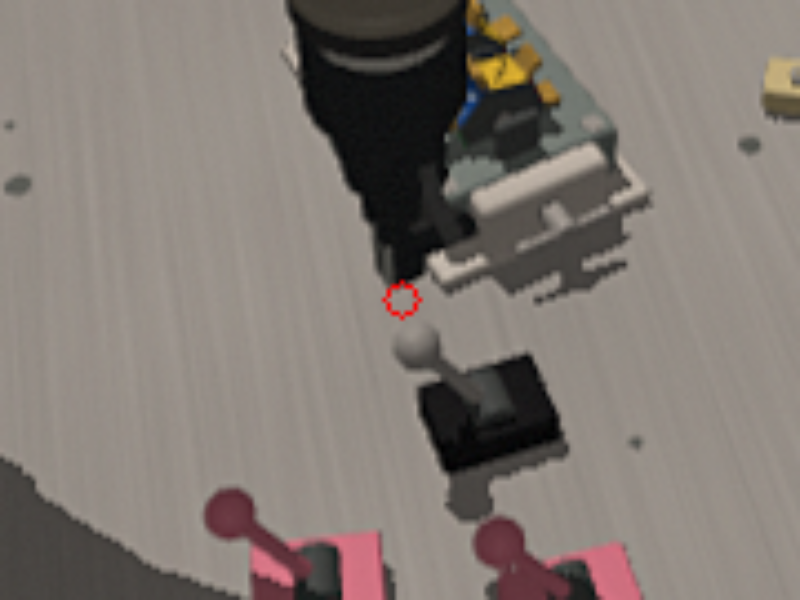

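The side view shows the fingertip at about (405,280), above the TCP marker at (402,300). The real finger end is about 15–20 mm short of the reported TCP, so the sweeps passed over the lugs. I'll measure the offset by touching the free bench.

```bash
python3 -m crank '[[[0,3.6,0],[0,0,0]],[[0,3.6,0],[0,0,0]],[[0,3.6,0],[0,0,0]],[[0,0,4],[0,0,0]],[[0,0,4],[0,0,0]]]' >/dev/null
python3 -m crank '[[[0,0,4],[0,0,0]],[[0,0,0.5],[0,0,0]],[[0,0,0],[0,0,0]]]' 
python3 -m crank '[[[0,0,0.5],[0,0,0]],[[0,0,0],[0,0,0]]]' 
python3 -m crank '[[[0,0,0.5],[0,0,0]],[[0,0,0],[0,0,0]]]'
```

```text
clock: 13.3
tcp_pos: [0.4103, -0.2101, 0.0403]
orientation: [0.459, -3.106, -0.002]
contact_force: [0.2, -0.1, -0.1]
grip_width: 0.0001
gripper_force: 0.0
clock: 13.5
tcp_pos: [0.4119, -0.2112, 0.0368]
orientation: [-0.457, 3.106, -0.001]
contact_force: [0.1, 0.6, 0.6]
grip_width: 0.0003
gripper_force: 0.0
clock: 13.7
tcp_pos: [0.4109, -0.2109, 0.0309]
orientation: [-0.457, 3.107, -0.0]
contact_force: [0.5, 0.8, 0.2]
grip_width: -0.0001
gripper_force: 0.0
```

```bash
python3 -m crank '[[[0,0,0.5],[0,0,0]],[[0,0,0],[0,0,0]]]' |egrep 'tcp|contact'
python3 -m crank '[[[0,0,0.3],[0,0,0]],[[0,0,0],[0,0,0]]]' |egrep 'tcp|contact'
python3 -m crank '[[[0,0,0.3],[0,0,0]],[[0,0,0],[0,0,0]]]'  |egrep 'tcp|contact'
```

```text
tcp_pos: [0.4104, -0.2108, 0.0252]
contact_force: [-0.1, 0.2, 0.5]
tcp_pos: [0.4104, -0.2109, 0.0223]
contact_force: [-1.1, -0.6, -1.1]
tcp_pos: [0.4105, -0.2108, 0.0193]
contact_force: [0.5, -0.2, -0.1]
```

```bash
python3 -m crank '[[[0,0,0.3],[0,0,0]],[[0,0,0],[0,0,0]]]' |egrep 'tcp|contact'
python3 -m crank '[[[0,0,0.2],[0,0,0]],[[0,0,0],[0,0,0]]]' |egrep 'tcp|contact'
python3 -m crank '[[[0,0,0.2],[0,0,0]],[[0,0,0],[0,0,0]]]'  |egrep 'tcp|contact'
```

```text
tcp_pos: [0.4105, -0.2108, 0.0163]
contact_force: [-0.9, 0.2, 0.1]
tcp_pos: [0.4106, -0.2109, 0.0144]
contact_force: [-0.0, 0.5, -0.2]
tcp_pos: [0.4105, -0.2109, 0.0124]
contact_force: [-0.0, 0.9, -0.5]
```

```bash
python3 -m crank '[[[0,0,0.2],[0,0,0]],[[0,0,0],[0,0,0]]]' |egrep 'tcp|contact'
python3 -m crank '[[[0,0,0.2],[0,0,0]],[[0,0,0],[0,0,0]]]' |egrep 'tcp|contact'
python3 - <<'E'
from go import *
T=monitor.get_obs()["tcp_pos"]
n="side"; p,d=optics.grab_frame(n); m=optics.camera_model(n); f=f_of(m)
c=m["R"]@T+m["t"]; u,v=m["cx"]+f*c[0]/c[2],m["cy"]+f*c[1]/c[2]; print(u,v)
q=p[:,:,::-1].copy(); cv2.circle(q,(int(u),int(v)),4,(0,0,255),1)
u0=int(u-60);v0=int(v-60); cv2.imwrite("pics/touch.png",cv2.resize(q[v0:v0+90,u0:u0+120],(800,600)))
E
```

```text
tcp_pos: [0.4105, -0.2108, 0.0104]
contact_force: [-0.4, 0.6, 0.6]
tcp_pos: [0.4106, -0.2109, 0.0084]
contact_force: [-0.8, -0.5, 0.6]
219.50924251087056 268.5906496937166
```

View pics/touch.png

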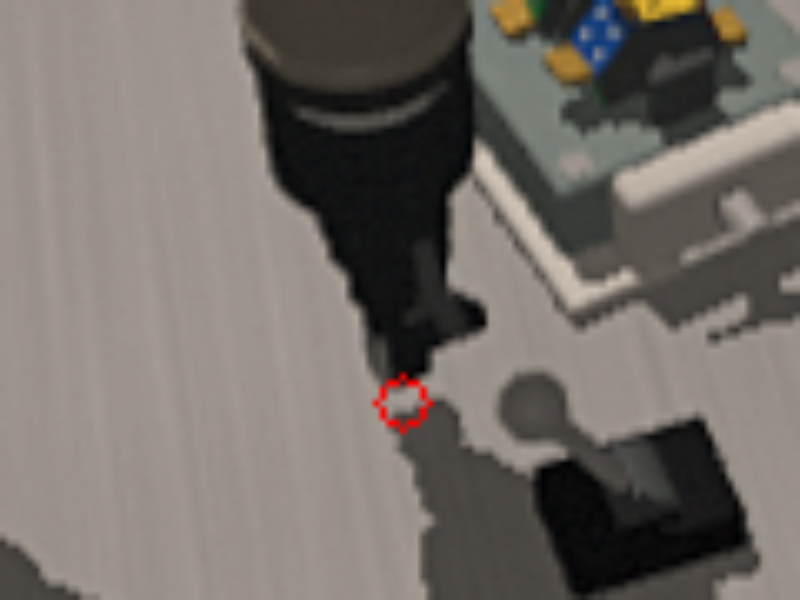

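The finger (tip at about (405,375)) is still clear of its shadow at (410,405), so I'll keep going down gently.

```bash
for i in 1; do :; done; python3 -m crank '[[[0,0,0.5],[0,0,0]],[[0,0,0],[0,0,0]]]' |egrep 'tcp|contact'
python3 -m crank '[[[0,0,0.3],[0,0,0]],[[0,0,0],[0,0,0]]]' |egrep 'tcp|contact'
python3 -m crank '[[[0,0,0.2],[0,0,0]],[[0,0,0],[0,0,0]]]' |egrep 'tcp|contact'
```

```text
tcp_pos: [0.4103, -0.2108, 0.0031]
contact_force: [-0.2, 0.3, 0.7]
tcp_pos: [0.4105, -0.2108, 0.0002]
contact_force: [1.0, -1.0, -0.4]
tcp_pos: [0.4105, -0.2109, -0.0016]
contact_force: [-0.4, -0.2, -0.2]
```

```bash
python3 -m crank '[[[0,0,0.2],[0,0,0]],[[0,0,0],[0,0,0]]]' |egrep 'tcp|contact'
python3 -m crank '[[[0,0,0.2],[0,0,0]],[[0,0,0],[0,0,0]]]' |egrep 'tcp|contact'
```

```text
tcp_pos: [0.4106, -0.2109, -0.0036]
contact_force: [-0.6, 0.3, -0.9]
tcp_pos: [0.4105, -0.2109, -0.0056]
contact_force: [0.6, -0.5, -0.4]
```

```bash
python3 -m crank '[[[0,0,0.3],[0,0,0]],[[0,0,0],[0,0,0]]]' |egrep 'tcp|contact'
python3 -m crank '[[[0,0,0.2],[0,0,0]],[[0,0,0],[0,0,0]]]' |egrep 'tcp|contact'
```

```text
tcp_pos: [0.4105, -0.2108, -0.0087]
contact_force: [-0.7, 0.2, 0.4]
tcp_pos: [0.4106, -0.2109, -0.0106]
contact_force: [-0.5, 0.3, -0.5]
```

```bash
python3 -m crank '[[[0,0,0.2],[0,0,0]],[[0,0,0],[0,0,0]]]' |egrep 'tcp|contact'
python3 -m crank '[[[0,0,0.2],[0,0,0]],[[0,0,0],[0,0,0]]]' |egrep 'tcp|contact'
```

```text
tcp_pos: [0.4105, -0.2109, -0.0126]
contact_force: [0.4, 0.3, 0.1]
tcp_pos: [0.4105, -0.2109, -0.0146]
contact_force: [-0.4, 0.6, -0.9]
```

```bash
python3 -m crank '[[[0,0,0.2],[0,0,0]],[[0,0,0],[0,0,0]]]' |egrep 'tcp|contact'
python3 -m crank '[[[0,0,0.2],[0,0,0]],[[0,0,0],[0,0,0]]]' |egrep 'tcp|contact'
```

```text
tcp_pos: [0.4105, -0.2109, -0.0166]
contact_force: [-0.1, -0.1, -0.4]
tcp_pos: [0.4106, -0.2108, -0.0186]
contact_force: [-0.3, -0.1, -0.3]
```

```bash
python3 -m crank '[[[0,0,0.2],[0,0,0]],[[0,0,0],[0,0,0]]]' |egrep 'tcp|contact'
```

```text
tcp_pos: [0.4105, -0.2109, -0.0206]
contact_force: [0.5, -0.1, -1.0]
```

```bash
python3 -m crank '[[[0,0,0.15],[0,0,0]],[[0,0,0],[0,0,0]]]' |egrep 'clock|tcp|contact'
```

```text
clock: 17.95
tcp_pos: [0.4108, -0.211, -0.0216]
contact_force: [-1.3, -0.1, 6.0]
```

```bash
python3 -m crank '[[[0,0,0.15],[0,0,0]],[[0,0,0],[0,0,0]]]' |egrep 'clock|tcp|contact'
```

```text
clock: 18.15
tcp_pos: [0.4108, -0.211, -0.0217]
contact_force: [-5.6, 3.9, 30.3]
```

Contact at TCP z = −21.6 mm, so the finger end is 21.6 mm behind the reported TCP. I'll redo the strokes with TCP z ≈ 74 mm, starting with the right wheel since it's nearest.

```bash
python3 -m crank '[[[0,0,-5],[0,0,0]],[[0,0,-5],[0,0,0]],[[0,0,-4],[0,0,0]],[[-3.8,2.6,0],[0,0,0]],[[-3.8,2.6,0],[0,0,0]]]' >/dev/null
python3 -m crank '[[[-3.7,2.6,0],[0,0,0]],[[0,0,0],[0,0,0]],[[0,0,0],[0,0,0]]]' >/dev/null
python3 -c "
from go import *
tell((-40,-50,75),(4.5,-50,74))"
```

```text
clock 18.95 tcp bank mm [-41.  -48.5 116.3] bank x in tool [-1.    -0.005 -0.   ] yaw to go about tool z: -3.136 or 0.005 down err [-0. -0.  0.] q7 2.10 F [ 0.3 -0.7 -0.1] grip 0.0002954931492648497
  step in tool cm [-0.11 -0.15  4.13]
  step in tool cm [-4.45 -0.02  0.1 ]
```

```bash
python3 -m crank '[[[0,-0.1,2.1],[0,0,0.005]],[[0,0,2],[0,0,0]],[[0,0,0],[0,0,0]],[[-1,0,0],[0,0,0]],[[-1,0,0],[0,0,0]]]' |egrep 'tcp|contact'
python3 -m crank '[[[-1,0,0],[0,0,0]],[[0,0,0],[0,0,0]]]' |egrep 'tcp|contact'
python3 -c "
from go import *
tell((4.5,-50,74))"
```

```text
tcp_pos: [0.5167, -0.0997, 0.0766]
contact_force: [-1.7, -0.8, 1.0]
tcp_pos: [0.5281, -0.0955, 0.0764]
contact_force: [0.1, 1.1, 0.2]
clock 19.65 tcp bank mm [ -8.8 -50.6  76.4] bank x in tool [-1.     0.001  0.003] yaw to go about tool z: 3.140 or -0.001 down err [ 0.003 -0.     0.   ] q7 2.12 F [0.1 1.1 0.2] grip -0.0003479987081163081
  step in tool cm [-1.33  0.06  0.24]
```

```bash
python3 -m crank '[[[-0.5,0,0.1],[0,0,0]],[[-0.5,0,0.1],[0,0,0]],[[-0.3,0,0],[0,0,0]],[[0,0,0],[0,0,0]],[[0,0,0],[0,0,0]]]' |egrep 'contact'
python3 -c "
from go import *
tell((4.5,-50,74))"
python3 -m crank '[[[0,0,-3],[0,0,0]],[[0,0,-1.5],[0,0,0]],[[2.3,0,0],[0,0,0]],[[2.3,0,0],[0,0,0]],[[0,0,0],[0,0,0]]]' >/dev/null
python3 - <<'E'
from go import *
p,d=optics.grab_frame("side"); wheels("side",p,d); tell((-40,-50,75))
E
```

```text
contact_force: [-0.5, 0.4, 0.5]
clock 20.15 tcp bank mm [  1.7 -50.4  73.6] bank x in tool [-1.     0.002  0.   ] yaw to go about tool z: 3.139 or -0.002 down err [0. 0. 0.] q7 2.11 F [-0.5  0.4  0.5] grip -0.00030325155580380146
  step in tool cm [-0.28  0.04 -0.04]
   lugs L [3 0 0 0 4 9 0 0 0 0 0 0 0 0 0 0 0 0] y 47.8
side M face 4 n 27 mean [-2.4 -2.8 89.7] tilt+x deg -15.3 dist 27.3 => joint 2.875
   lugs M [0 0 0 0 0 0 0 0 0 2 8 0 0 0 0 0 8 0] y -3.9
side R face 4 n 40 mean [ -3.2 -50.3  90.2] tilt+x deg -7.0 dist 28.5 => joint 3.019
   lugs R [ 4  0  0  0  0 18  0  0  0  0  5  9  0  0  0  0  2  4] y -52.0
clock 20.70 tcp bank mm [-45.6 -50.5 118.8] bank x in tool [-1.     0.004  0.   ] yaw to go about tool z: 3.138 or -0.004 down err [-0.  0.  0.] q7 2.10 F [ 0.3 -0.2 -0.5] grip 0.00011926169843768794
  step in tool cm [-0.56  0.05  4.38]
```

```bash
python3 -m crank '[[[0,0,2.3],[0,0,0]],[[0,0,2.3],[0,0,0]],[[0,0,0],[0,0,0]],[[-1,0,-0.1],[0,0,0]],[[-1,0,-0.1],[0,0,0]]]' |egrep 'tcp|contact'
python3 -m crank '[[[-1,0,0],[0,0,0]],[[-1,0,0],[0,0,0]],[[-0.4,0,0],[0,0,0]],[[0,0,0],[0,0,0]]]' |egrep 'tcp|contact'
python3 -c "
from go import *
tell((4.5,-50,74))"
```

```text
tcp_pos: [0.5143, -0.0998, 0.0756]
contact_force: [-1.7, -0.5, 1.3]
tcp_pos: [0.5372, -0.0925, 0.0747]
contact_force: [1.6, -0.1, -0.1]
clock 21.60 tcp bank mm [  0.7 -50.4  74.7] bank x in tool [-1.     0.002  0.001] yaw to go about tool z: 3.140 or -0.002 down err [ 0.001 -0.     0.   ] q7 2.11 F [ 1.6 -0.1 -0.1] grip -0.00014389963664729902
  step in tool cm [-0.38  0.04  0.07]
```

```bash
python3 -m crank '[[[-0.2,0,0],[0,0,0]],[[-0.2,0,0.05],[0,0,0]],[[0,0,0],[0,0,0]],[[0,0,0],[0,0,0]]]' |egrep 'contact'
python3 -c "
from go import *
tell((4.5,-50,74))"
python3 -m crank '[[[0,0,-3],[0,0,0]],[[0,0,-1.4],[0,0,0]],[[-1.8,2.5,0],[0,0,0]],[[-1.8,2.5,0],[0,0,0]],[[0,0,0],[0,0,0]]]' >/dev/null
python3 - <<'E'
from go import *
p,d=optics.grab_frame("side"); wheels("side",p,d); tell((40,0,75),(-4.5,0,74))
E
```

```text
contact_force: [-0.8, -0.1, 0.4]
clock 22.00 tcp bank mm [  3.3 -50.5  74.1] bank x in tool [-1.     0.003 -0.   ] yaw to go about tool z: 3.139 or -0.003 down err [-0.  0.  0.] q7 2.11 F [-0.8 -0.1  0.4] grip 6.891735536922496e-06
  step in tool cm [-0.12  0.05  0.01]
side L face 5 n 31 mean [-4.6 48.6 90.5] tilt+x deg -6.1 dist 28.9 => joint 4.083
   lugs L [ 2  0  0  0  5  9  0  0  0  0 11  3  0  0  0  0  4  3] y 48.4
side M face 4 n 41 mean [-5.5 -0.4 89.9] tilt+x deg -10.1 dist 28.5 => joint 2.965
   lugs M [ 0  0  0  0 11  6  0  0  0  1 11  2  0  0  0  0  7  0] y -1.6
side R face 5 n 30 mean [ -2.8 -50.9  90.2] tilt+x deg 0.8 dist 27.8 => joint 4.202
   lugs R [10  0  0  0  0 16  0  0  0  0  5 10  0  0  0  0  0  7] y -51.6
clock 22.55 tcp bank mm [ 41.4   1.8 118.3] bank x in tool [-1.    -0.002  0.002] yaw to go about tool z: -3.140 or 0.002 down err [0.001 0.001 0.   ] q7 1.97 F [-0.2 -0.5 -0.3] grip 0.00016488864394241103
  step in tool cm [ 0.15 -0.18  4.33]
  step in tool cm [4.45 0.01 0.09]
```

```bash
python3 -m crank '[[[0.1,-0.2,2.2],[0,0,0]],[[0,0,2.2],[0,0,0]],[[0,0,0],[0,0,0]],[[1,0,0],[0,0,0]],[[1,0,0],[0,0,0]]]' |egrep 'tcp|contact'
python3 -m crank '[[[1,0,0],[0,0,0]],[[0.8,0,0],[0,0,0]],[[0.5,0,0],[0,0,0]],[[0,0,0],[0,0,0]]]' |egrep 'contact'
python3 -c "
from go import *
tell((-4.5,0,74))"
```

```text
tcp_pos: [0.5413, -0.0423, 0.0753]
contact_force: [1.2, 1.2, 1.4]
contact_force: [-0.5, -0.7, -0.2]
clock 23.45 tcp bank mm [-5.5 -2.4 74.3] bank x in tool [-1.     0.003 -0.001] yaw to go about tool z: 3.139 or -0.003 down err [-0.001  0.     0.   ] q7 2.02 F [-0.5 -0.7 -0.2] grip -0.0004313626872668744
  step in tool cm [-0.1   0.24  0.03]
```

```bash
python3 -m crank '[[[0,0,-3],[0,0,0]],[[0,0.1,-1.4],[0,0,0]],[[-2.4,0.1,0],[0,0,0]],[[-2.5,0,0],[0,0,0]],[[0,0,0],[0,0,0]]]' >/dev/null
python3 -m crank '[[[0,0,2.3],[0,0,0]],[[0,0,2.2],[0,0,0]],[[0,0,0],[0,0,0]]]' |egrep 'contact'
python3 -c "
from go import *
tell((-4.5,0,74))"
python3 -m crank '[[[1,0,-0.1],[0,0,0]],[[1,0,0],[0,0,0]],[[1,0,0],[0,0,0]],[[0.8,0,0],[0,0,0]],[[0.5,0,0],[0,0,0]]]' >/dev/null
python3 -m crank '[[[0,0,0],[0,0,0]],[[0,0,0],[0,0,0]]]' |egrep 'contact'
python3 -c "
from go import *
tell((-4.5,0,74))"
```

```text
contact_force: [-0.6, 0.6, -0.0]
clock 24.25 tcp bank mm [41.4  0.2 70.3] bank x in tool [-1.     0.003 -0.007] yaw to go about tool z: 3.139 or -0.003 down err [-0.007 -0.001  0.   ] q7 2.00 F [-0.6  0.6 -0. ] grip -0.00014985580872490663
  step in tool cm [ 4.6  -0.04 -0.34]
contact_force: [-0.2, 0.2, 0.8]
clock 24.95 tcp bank mm [ 1.1 -0.3 74. ] bank x in tool [-1.     0.003 -0.001] yaw to go about tool z: 3.139 or -0.003 down err [-0.001  0.     0.   ] q7 2.02 F [-0.2  0.2  0.8] grip 6.248587419436675e-05
  step in tool cm [0.56 0.03 0.  ]
```

Finish the mid wheel, then go to the left one.

```bash
python3 -m crank '[[[0.3,0,0],[0,0,0]],[[0.2,0,0],[0,0,0]],[[0,0,0],[0,0,0]],[[0,0,0],[0,0,0]]]' >/dev/null
python3 -c "
from go import *
tell((-4.5,0,74))"
python3 -m crank '[[[0,0,-3],[0,0,0]],[[0,0,-1.4],[0,0,0]],[[-2.3,2.5,0],[0,0,0]],[[-2.3,2.5,0],[0,0,0]],[[0,0,0],[0,0,0]]]' >/dev/null
python3 -c "
from go import *
tell((40,50,75),(-4.5,50,74))"
python3 -m crank '[[[0,-0.1,2.2],[0,0,0]],[[0,0,2.2],[0,0,0]],[[0,0,0],[0,0,0]],[[1,0,0],[0,0,0]],[[1,0,0],[0,0,0]]]' |egrep 'tcp|contact'
python3 -m crank '[[[1,0,0],[0,0,0]],[[0.8,0,0],[0,0,0]],[[0.4,0,0],[0,0,0]],[[0,0,0],[0,0,0]]]' |egrep 'contact'
python3 -c "
from go import *
tell((-4.5,50,74))"
```

```text
clock 25.35 tcp bank mm [-3.5 -0.4 74. ] bank x in tool [-1.     0.002 -0.   ] yaw to go about tool z: 3.139 or -0.002 down err [-0.  0.  0.] q7 2.02 F [ 0.2  0.6 -0.1] grip 6.639469939180715e-05
  step in tool cm [0.1  0.04 0.  ]
clock 25.85 tcp bank mm [ 46.   54.1 118.2] bank x in tool [-1.    -0.004  0.002] yaw to go about tool z: -3.137 or 0.004 down err [0.001 0.002 0.   ] q7 1.88 F [-1.4 -0.2 -0.2] grip -0.00017608138903856
  step in tool cm [ 0.61 -0.41  4.32]
  step in tool cm [4.45 0.02 0.09]
tcp_pos: [0.5305, 0.008, 0.0752]
contact_force: [1.8, 0.9, 1.5]
contact_force: [0.3, -0.2, 0.6]
clock 26.75 tcp bank mm [-0.2 48.5 74.3] bank x in tool [-1.     0.003 -0.001] yaw to go about tool z: 3.139 or -0.003 down err [-0.001  0.     0.   ] q7 1.91 F [ 0.3 -0.2  0.6] grip 0.00023368745824058973
  step in tool cm [0.43 0.14 0.03]
```

```bash
python3 -m crank '[[[0.2,0,0],[0,0,0]],[[0.2,0,0],[0,0,0]],[[0,0,0],[0,0,0]],[[0,0,0],[0,0,0]]]' >/dev/null
python3 -c "
from go import *
tell((-4.5,50,74))"
python3 -m crank '[[[0,0,-4],[0,0,0]],[[0,0,-4.5],[0,0,0]],[[2.7,-3.6,0],[0,0,0]],[[2.7,-3.6,0],[0,0,0]],[[2.7,-3.6,0],[0,0,0]]]' >/dev/null
python3 -m crank '[[[2.7,-3.6,0],[0,0,0]],[[2.7,-3.6,0],[0,0,0]],[[2.7,-3.6,0],[0,0,0]],[[2.7,-3.6,0],[0,0,0]],[[0,0,0],[0,0,0]]]' >/dev/null
python3 - <<'E'
from go import *
for n in ("top","side"):
    p,d=optics.grab_frame(n); wheels(n,p,d)
    if n=="top": cv2.imwrite("pics/c3.png",cv2.resize(p[150:265,170:420][:,:,::-1],(800,368),interpolation=cv2.INTER_CUBIC))
tell(); print(monitor.get_obs()["tcp_pos"])
E
```

```text
clock 27.15 tcp bank mm [-3.3 48.6 74. ] bank x in tool [-1.     0.002 -0.   ] yaw to go about tool z: 3.139 or -0.002 down err [-0.  0.  0.] q7 1.91 F [-0.1  0.6  0.2] grip -0.00040373996333947467
  step in tool cm [0.12 0.14 0.  ]
top L face 4 n 80 mean [ 1.2 49.5 90.1] tilt+x deg 3.2 dist 28.2 => joint 3.197
   lugs L [19  3  0  0  0  0 25  1  0  0  0  3 26  0  0  0  0  8] y 50.9
top M face 2 n 115 mean [ 1.7  0.4 90. ] tilt+x deg 5.8 dist 28.3 => joint 1.148
   lugs M [18  4  0  0  0  0 25  0  0  0  0  5 23  0  0  0  0  4] y 0.9
top R face 5 n 52 mean [ -2.8 -49.7  89.6] tilt+x deg -3.5 dist 27.6 => joint 4.127
   lugs R [15  0  0  0  0 16 11  0  0  0  0 27  1  0  0  0  1 21] y -48.7
side L face 4 n 37 mean [ 1.6 49.6 90. ] tilt+x deg 5.6 dist 28.3 => joint 3.238
   lugs L [16  1  0  0  0  3  8  0  0  0  0  8  5  0  0  0  0  1] y 48.6
side M face 2 n 53 mean [ 1.2 -1.  90.2] tilt+x deg 7.3 dist 28.0 => joint 1.175
   lugs M [18  1  0  0  0  4  9  0  0  0  0  5  8  0  0  0  0  0] y -1.4
side R face 5 n 32 mean [ -3.  -51.7  90.5] tilt+x deg -3.7 dist 28.3 => joint 4.124
   lugs R [10  0  0  0  0 17  0  0  0  0  4 10  0  0  0  0  0  5] y -51.9
clock 28.25 tcp bank mm [-193.9 -203.4  158.9] bank x in tool [-1.     0.006 -0.001] yaw to go about tool z: 3.136 or -0.006 down err [-0.001  0.     0.   ] q7 2.54 F [-0.1  0.8  1.3] grip 0.0003486936531302319
[ 0.3943338  -0.29478361  0.15886985]
```

View pics/c3.png

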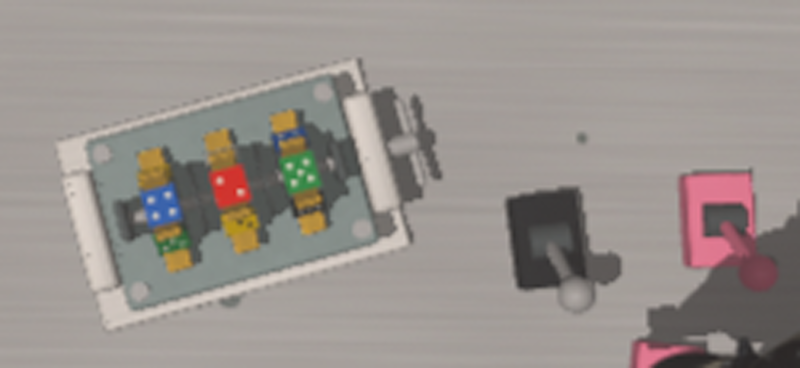

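Blue-4, red-2 and green-5 are up. The middle is 6–7° off, close to the limit, so I'll nudge it before throwing the switch.

```bash
python3 -m crank '[[[-3.3,3.4,0],[0,0,0]],[[-3.3,3.4,0],[0,0,0]],[[-3.3,3.4,0],[0,0,0]],[[-3.3,3.4,0.5],[0,0,0]],[[-3.3,3.4,1],[0,0,0]]]' >/dev/null
python3 -m crank '[[[-3.3,3.4,2],[0,0,0]],[[0,0,0],[0,0,0]],[[0,0,0],[0,0,0]],[[0,0,0],[0,0,0]]]' >/dev/null
python3 -c "
from go import *
tell((4,0,100),(4,0,74),(-7,0,74))"
```

```text
clock 29.15 tcp bank mm [  4.1  -0.3 124.7] bank x in tool [-1.     0.002 -0.001] yaw to go about tool z: 3.139 or -0.002 down err [-0.001 -0.     0.   ] q7 2.00 F [-0.9  0.4  0.3] grip 0.0001740211395299073
  step in tool cm [0.01 0.03 2.47]
  step in tool cm [-0.  -0.   2.6]
  step in tool cm [ 1.1 -0.   0. ]
```

```bash
python3 -m crank '[[[0,0,2.5],[0,0,0]],[[0,0,1.3],[0,0,0]],[[0,0,1.2],[0,0,0]],[[0,0,0],[0,0,0]]]' |egrep "tcp|contact"
python3 -m crank '[[[0.3,0,0],[0,0,0]],[[0.3,0,0],[0,0,0]],[[0.3,0,0],[0,0,0]],[[0.1,0,0],[0,0,0]],[[0,0,0],[0,0,0]]]' |egrep "contact"
python3 -m crank '[[[0,0,0],[0,0,0]]]' |egrep "contact"
python3 -c "
from go import *
tell((-7,0,74))"
```

```text
tcp_pos: [0.5254, -0.0441, 0.0734]
contact_force: [0.2, -0.6, -0.2]
contact_force: [0.5, 0.1, -0.9]
contact_force: [1.0, -0.3, 1.5]
clock 30.15 tcp bank mm [-5.  -0.5 75. ] bank x in tool [-1.     0.002  0.001] yaw to go about tool z: 3.139 or -0.002 down err [0.001 0.    0.   ] q7 2.04 F [ 1.  -0.3  1.5] grip 8.599100566641873e-05
  step in tool cm [0.2  0.05 0.1 ]
```

```bash
python3 -m crank '[[[0.15,0,0],[0,0,0]],[[0.1,0,0],[0,0,0]],[[0,0,0],[0,0,0]],[[0,0,0],[0,0,0]]]' >/dev/null
python3 -c "
from go import *
tell()"
python3 -m crank '[[[0,0,-4],[0,0,0]],[[0,0,-4.5],[0,0,0]],[[3.1,-3.4,0],[0,0,0]],[[3.1,-3.4,0],[0,0,0]],[[3.1,-3.4,0],[0,0,0]]]' >/dev/null
python3 -m crank '[[[3.1,-3.4,0],[0,0,0]],[[3.1,-3.4,0],[0,0,0]],[[3.1,-3.4,0],[0,0,0]],[[0,0,0],[0,0,0]],[[0,0,0],[0,0,0]]]' >/dev/null
python3 - <<'E'
from go import *
for n in ("top","side"):
    p,d=optics.grab_frame(n); wheels(n,p,d)
    W=cloud(n,p,d); k=(abs(W[...,0]-.4525)<.03)&(abs(W[...,1]+.284)<.03)&(W[...,2]>.075)&(W[...,2]<.11); P=W[k]
    A=np.c_[2*P,np.ones(len(P))]; s=np.linalg.lstsq(A,(P**2).sum(1),rcond=None)[0]; print(n,"ball centre",s[:3].round(4),"r",np.sqrt(s[3]+s[:3]@s[:3]).round(4),len(P))
tell(); o=monitor.get_obs(); T=o["tcp_pos"]; R=Rot.from_rotvec(o["orientation"])
th=np.radians(7); ax=np.array([np.cos(th),np.sin(th),0]); print(T,"switch x in tool",R.inv().apply(ax).round(3))
b=np.array([.489,-.280,0]); print("behind ball at -75mm, tcp z 62:", (R.inv().apply(b-.075*ax+[0,0,.062]-T)*100).round(2))
E
```

```text
clock 30.55 tcp bank mm [-7.9 -0.4 74.6] bank x in tool [-1.     0.003 -0.   ] yaw to go about tool z: 3.139 or -0.003 down err [-0.  0.  0.] q7 2.04 F [ 1.5 -0.1  0.1] grip -4.690333191590885e-05
top L face 4 n 81 mean [ 1.2 49.8 89.9] tilt+x deg 1.7 dist 28.0 => joint 3.172
   lugs L [19  3  0  0  0  0 24  0  0  0  0  4 24  0  0  0  0  7] y 51.0
top M face 2 n 117 mean [-1.1  0.5 89.7] tilt+x deg -0.4 dist 28.0 => joint 1.040
   lugs M [21  0  0  0  0  7 18  0  0  0  0 21  6  0  0  0  0 21] y 0.9
top R face 5 n 47 mean [ -2.6 -49.4  89.7] tilt+x deg -4.0 dist 28.0 => joint 4.118
   lugs R [14  0  0  0  0 16 12  0  0  0  0 25  4  0  0  0  1 20] y -49.0
top ball centre [ 0.4524 -0.286   0.0896] r 0.0149 116
side L face 4 n 37 mean [ 2.3 49.9 89.6] tilt+x deg 5.0 dist 27.3 => joint 3.229
   lugs L [16  4  0  0  0  3 11  0  0  0  0  6  6  0  0  0  0  1] y 48.5
side M face 2 n 55 mean [-1.8 -0.8 90.6] tilt+x deg 3.2 dist 28.6 => joint 1.103
   lugs M [11  0  0  0  0 11  3  0  0  0  0 14  0  0  0  0  0  3] y -1.2
side R face 5 n 30 mean [ -3.6 -50.4  89.9] tilt+x deg -1.3 dist 28.7 => joint 4.167
   lugs R [13  0  0  0  1 15  0  0  0  0  7  9  0  0  0  0  0  7] y -52.0
side ball centre [ 0.4514 -0.2872  0.0915] r 0.0136 97
clock 31.65 tcp bank mm [-193.8 -202.9  159.4] bank x in tool [-1.     0.001 -0.   ] yaw to go about tool z: 3.140 or -0.001 down err [-0.001  0.001  0.   ] q7 2.55 F [-0.3  0.8 -0.3] grip -9.126592451741858e-05
[ 0.39438141 -0.29431258  0.15936544] switch x in tool [-0.986 -0.166 -0.001]
behind ball at -75mm, tcp z 62: [-2.08 -0.09  9.74]
```

All three are now within 4°. Next I'll throw the switch: get behind the ball, lower, and sweep along the throw direction.

```bash
python3 -m crank '[[[-2,-0.2,0],[0,0,0]],[[0,0,4.5],[0,0,0]],[[0,0,4.5],[0,0,0]],[[0,0,0.7],[0,0,0]],[[0,0,0],[0,0,0]]]' |egrep "tcp|contact"
python3 -m crank '[[[-1.2,-0.17,0],[0,0,0]],[[-1.2,-0.17,0],[0,0,0]],[[-1.2,-0.17,0],[0,0,0]],[[-1.2,-0.17,0],[0,0,0]],[[-1.2,-0.17,0],[0,0,0]]]' |egrep "tcp|contact"
python3 -m crank '[[[-1,-0.14,0],[0,0,0]],[[-0.8,-0.12,0],[0,0,0]],[[0,0,0],[0,0,0]],[[0,0,0],[0,0,0]]]' |egrep "tcp|contact"
python3 - <<'E'
from go import *
T=monitor.get_obs()["tcp_pos"]; th=np.radians(8.5); print("along %.1f mm"%((T[:2]-[.489,-.28])@[np.cos(th),np.sin(th)]*1000),"across %.1f"%((T[:2]-[.489,-.28])@[-np.sin(th),np.cos(th)]*1000))
E
```

```text
tcp_pos: [0.4134, -0.2903, 0.0619]
contact_force: [0.6, 0.3, 0.5]
tcp_pos: [0.4756, -0.2826, 0.0632]
contact_force: [-1.0, -0.6, 1.2]
tcp_pos: [0.4917, -0.2801, 0.0625]
contact_force: [0.6, -0.9, 0.8]
along 2.7 mm across -0.5
```

```bash
python3 -m crank '[[[-0.5,-0.07,0],[0,0,0]],[[-0.4,-0.06,0],[0,0,0]],[[0,0,0],[0,0,0]],[[0,0,0],[0,0,0]]]' |egrep "tcp|contact"
python3 -m crank '[[[-0.2,-0.03,0],[0,0,0]],[[0,0,0],[0,0,0]],[[0,0,0],[0,0,0]]]' |egrep "tcp|contact"
python3 - <<'E'
from go import *
T=monitor.get_obs()["tcp_pos"]; th=np.radians(8.5); print("along %.1f mm"%((T[:2]-[.489,-.28])@[np.cos(th),np.sin(th)]*1000))
p,d=optics.grab_frame("side"); W=cloud("side",p,d)
k=(abs(W[...,0]-.53)<.03)&(abs(W[...,1]+.274)<.03)&(W[...,2]>.08)&(W[...,2]<.118); P=W[k]; print(len(P),P.mean(0),P.max(0))
E
```

```text
tcp_pos: [0.501, -0.2789, 0.0627]
contact_force: [0.4, 0.2, -0.6]
tcp_pos: [0.5028, -0.2787, 0.0626]
contact_force: [0.1, -1.0, -1.5]
along 13.9 mm
48 [ 0.52093073 -0.2877082   0.09446875] [ 0.53741738 -0.27862915  0.10528837]
```

```bash
python3 -m crank '[[[-0.2,-0.03,0],[0,0,0]],[[0,0,0],[0,0,0]],[[0,0,0],[0,0,0]]]' |egrep "tcp|contact"
```

```text
tcp_pos: [0.5034, -0.2786, 0.0624]
contact_force: [-5.4, -0.3, 2.6]
```

```bash
python3 -m crank '[[[-0.15,-0.02,0],[0,0,0]],[[0,0,0],[0,0,0]],[[0,0,0],[0,0,0]]]' |egrep "clock|tcp|contact"
```

```text
clock: 34.4
tcp_pos: [0.5035, -0.2786, 0.0623]
contact_force: [-9.2, -0.5, 4.9]
```

The end stop has been reached (force rising). I'll back off, lift clear and check.

```bash
python3 -m crank '[[[1,0.14,0],[0,0,0]],[[2,0.28,0],[0,0,0]],[[3,0,-4],[0,0,0]],[[4,0,-3],[0,0,0]],[[0,0,0],[0,0,0]]]' >/dev/null
python3 -m crank '[[[1,0,-2],[0,0,0]],[[0,0,0],[0,0,0]],[[0,0,0],[0,0,0]]]' |egrep "clock|tcp|contact"
python3 - <<'E'
from go import *
for n in ("top","side"):
    p,d=optics.grab_frame(n); wheels(n,p,d)
    W=cloud(n,p,d); k=(abs(W[...,0]-.527)<.03)&(abs(W[...,1]+.275)<.03)&(W[...,2]>.08)&(W[...,2]<.11); P=W[k]
    A=np.c_[2*P,np.ones(len(P))]; s=np.linalg.lstsq(A,(P**2).sum(1),rcond=None)[0]; print(n,"ball centre",s[:3].round(4),"r",np.sqrt(s[3]+s[:3]@s[:3]).round(4))
    if n=="top":
        for nm,(u,v) in dict(compass=(161,324),jewel=(292,180),toggle=(402,184)).items(): print(nm,W[int(v*.64),int(u*.64)])
        cv2.imwrite("pics/end.png",cv2.resize(p[:,:,::-1],(800,600)))
E
```

```text
clock: 35.2
tcp_pos: [0.4006, -0.3051, 0.1527]
contact_force: [0.3, 0.0, 0.4]
top L face 4 n 82 mean [ 1.2 49.6 90.1] tilt+x deg 3.0 dist 28.3 => joint 3.193
   lugs L [18  4  0  0  0  0 26  0  0  0  0  3 22  0  0  0  0  8] y 50.8
top M face 2 n 116 mean [-1.1  0.4 89.9] tilt+x deg -1.5 dist 28.0 => joint 1.021
   lugs M [20  0  0  0  0  7 19  0  0  0  0 18  8  0  0  0  0 19] y 0.8
top R face 5 n 49 mean [ -2.6 -49.6  89.8] tilt+x deg 1.7 dist 27.7 => joint 4.218
   lugs R [12  0  0  0  0 13 13  0  0  0  0 27  2  0  0  0  1 20] y -49.0
top ball centre [ 0.5281 -0.2757  0.0936] r 0.0118
compass [0.52204879 0.27951336 0.05168703]
jewel [0.75104068 0.09660069 0.0204078 ]
toggle [ 0.74635024 -0.07679     0.03026421]
side L face 4 n 38 mean [ 1.4 49.1 89.9] tilt+x deg 3.5 dist 27.6 => joint 3.202
   lugs L [ 1  1  0  0  0  2 11  0  0  0  0  8  4  0  0  0  0  3] y 47.3
side M face 2 n 54 mean [-1.6 -0.2 90.4] tilt+x deg 2.7 dist 28.3 => joint 1.093
   lugs M [15  0  0  0  0 10  4  0  0  0  2 13  0  0  0  0  1  4] y -2.1
side R face 5 n 31 mean [ -3.9 -51.3  89.5] tilt+x deg -8.5 dist 28.2 => joint 4.040
   lugs R [ 5  0  0  0  0 15  0  0  0  0  4 10  0  0  0  0  0  5] y -51.8
side ball centre [ 0.5257 -0.2777  0.0928] r 0.0123
```

View pics/end.png

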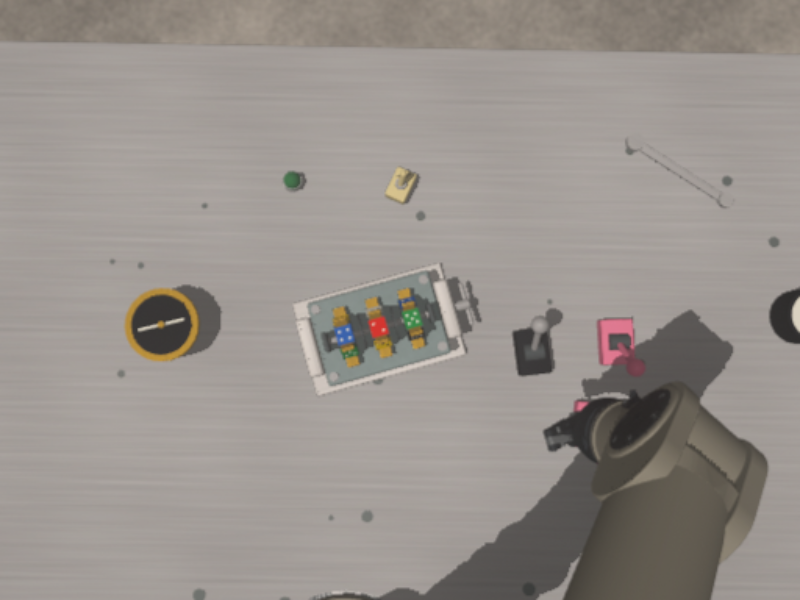

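The wheels show blue-4, red-2 and green-5 at (344,335), (379,327) and (412,320). The ball at (540,325) is fully over, about 38 mm past the base centre, and the compass, jewel and toggle haven't moved. The robot is clear, so I'll hand in.

```bash
python3 -c "
from bench import r
print(r.hand_in())"
```

```text
the job is handed in; nothing more can be done
None
```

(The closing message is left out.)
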